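Seat a trailer wheel bearing in its cup and rock it

ROBOT

A 6-joint arm with a two-finger parallel gripper is mounted at the origin on the work surface. World frame = base frame: x ahead of the robot, y to its left, z up, the work surface at z = 0. Lengths are in m, angles in rad, forces in N, time in s.
With the tool pointing down it reaches from about 0.35 to 0.85 m from the base axis. Payload 8.1 kg.
Tool frame: the origin (TCP) lies midway between the tips of the shut fingers; the grasp point (between the pads) lies 19 mm behind it; z points along the fingers, y is the direction in which the jaws open and shut (so a half turn about z gives the same grasp; the last joint's range is limited). The gripper opens to 85 mm and grips with 20 to 120 N. Pads are 22 mm wide; open, the fingers measure 114 mm over their backs; the gripper's body (76 mm by 85 mm) begins 54 mm behind the grasp point. The pads swing forward as they close: fully open they stand 13 mm farther back than shut.
Start: joints at [-1.247, 0.13, 1.488, -0, 1.523, -0.085], TCP at [0.239, -0.551, 0.211] pointing down, gripper open.
Joint ranges: [-2.96, 2.96], [-0.89, 2.26], [0.02, 2.5], [-1.34, 4.48], [0, 2.73], [-2.66, 2.66]. Speed limits (rad/s): [2.39, 2.39, 2.79, 3.14, 3.14, 3.14].

INTERFACE

Orientations are given as a unit quaternion [x, y, z, w].
In Python, from rig import observe, viewer, order gives the robot as it stands.
- The arm moves only by the tool drive_tool, never from a script. Its argument "increments" is one flat list of numbers, 5 for each row, row after row: the closure, from -1 (fully open) to 1 (shut), then the shift along the world's x, y, z in mm, then the turn about the world's z in rad. In form: [hand, dx, dy, dz, yaw, hand, dx, dy, dz, yaw, ...]. A call has 1 to 5 rows; each row shifts and turns the pose as measured when the row begins; what a row does not reach is not made up. A row lasts 1/8 s, in which the tool goes at most 62.5 mm and 10.7 degrees, less where a joint would pass 70% of its speed; a pose out of reach is approached as far as the arm can. A call with a gripper value outside its range is refused whole. The fingers move at their own pace and stop on an object; "newtons" is the grip in N (left out, the last holds). Time passes only in rows, so rows that do not move let the fingers close. It gives the time, the measured TCP pose, the force and the opening at its end, in the units of the state.
- observe(): the state, without advancing time (a new reading comes with each control period).
- viewer.snapshot(name): name is "scene" or "top" or "wrist"; returns the picture (480x640x3 uint8, red, green, blue); there is no depth.
- viewer.camera_model(name): a dict with "intrinsics" (3x3 intrinsics, pixels), "eye" and "orientation" of the camera in the world. Camera axes: x right, y down, z forward; pixel columns grow to the right and rows downward; lengths in m; the calibration is good to about 2 mm. The wrist camera is an equidistant fisheye: a pixel r from the principal point sees the ray r / f radians off the axis. A picture is of the moment at which its call begins: read the wrist's pose just before it. camera_model takes no time and is no camera call; for the wrist camera it gives the pose at the moment of the call.
- order.sign_off(): hands the job in, once; it reports no verdict.
The state is a dict: "time_s": time; "joint_pos": joint angles; "qd": joint speeds; "joint_efforts": joint torques, N m; "tool_pos": TCP position; "eef_rot": TCP orientation; "force": force on the tool from outside, world axes, zero at the start; "moment": the same for the moment, N m; "width": opening from 0.0 (shut) to 1.0 (fully open).
Only numpy, scipy, OpenCV 4.12 (cv2) and the standard library are available. Lean on these libraries where they do the work, as an engineer would, in place of code of your own. Each camera call takes 0.05 s, during which the arm holds its last target. There are 200 camera calls.

TASK

Take the roller bearing that matches the cup in the top of the clamped wheel hub (the smaller of the two on the bench) by the rim of its inner ring, lower it gently, small end down, into the cup without letting it drop, feeling for the centre, and press it fully home with a firm but moderate hand push of about 10 to 15 N, no harder. Keep that push on while you rock the inner ring back and forth, about 30 degrees each way, to check that it turns freely on its rollers, then let go and leave the bearing seated. Leave everything else on the bench where it is.

Things in the scene. Friction and masses are not known exactly. Their poses are not given: they have to be found in the camera images.
- bearing: Tapered roller bearing (inner ring with caged rollers), bare steel, 26 mm high, 54 mm across the rollers at the large upper end, 46 mm at the small lower end, 28 mm bore, 0.2 to 0.4 kg, standing small end down on the bench. Origin: centre of the inner ring's underside, z up along its axis. The rollers and dark cage (top 18.3 mm above the origin, 49 mm across) turn on the ring with little drag.
- ring_rim (a point): Point on the bearing's axis, 22 mm above its underside, in the middle of the inner ring's plain upright rim: 41 mm across, clear above the cage from 18.5 to 26 mm above the underside. Grip it here, fingertips about 20 mm above the underside; lower down they meet the cage, and later the hub's face.
- rollers (a joint): Angle of the roller cage relative to the bearing's inner ring about the bearing's z axis, rad, 0 at the start. It changes only when the ring is turned while the rollers are held in the cup; turning the ring counter-clockwise seen from above makes it fall, clockwise makes it grow.
- vise: Low grey machine vise fixed to the bench, origin under the middle of its jaws, which close along its x; z up. They hold an upright grey steel wheel hub, immovable: flange 140 mm across, five upright 12.7 mm studs on a 57 mm radius, tips 10 mm below the hub's flat upper face, which is 73 mm across. The cup yields under 1 mm at 20 N; 1 mm off centre, the bearing meets its wall 4 mm too high.
- clamp_mid (a point): Middle of where the hub may be clamped, 129 mm above the bench, z up. Its cup, flush in the upper face, is an oiled taper at 15 degrees to its axis, 54 mm across the mouth, 16 mm deep, open below. The mouth's real centre is up to 3.5 mm off this point along the vise's y and 7 mm up or down: find it by touch. Fully home, the bearing's underside is 17 mm below the face, its rim 1.5 to 9 mm above.
- big_bearing: The larger inboard bearing, same shape, 33 mm high, 69 mm across; it does not fit this cup. Origin at the centre of its underside. Leave it.
- dust_cap: Pressed steel dust cap, 79 mm across, 38 mm high, origin at the centre of its underside. Leave it.
- tape_measure: Stubby orange tape measure standing upright, 66 by 36 by 64 mm, origin at the centre of its underside. Leave it.
- eyebolt: Nickel eyebolt lying flat, eye 41 mm across around its origin, 9 mm thick, shank 60 mm long along its x. Leave it.
Things that resemble listed ones, but are neither listed nor needed, are in the scene too. Leave any blue or purple look-alike of the bearing alone.

How it is judged:
By the outcome, as a careful person would: the job done as asked, in the order asked, and still so for the second after the job is handed in, with the robot touching nothing.
It also fails if it takes over 58 s, if anything falls off the work surface, if the arm or the gripper's body presses on something with over 40 N, if the wrist force passes 120 N, or if a joint passes its speed limit or range.

## Working session

There is one attempt and no reset: what is moved stays moved. The work goes in short steps, Python scripts to look and compute and a tool call to move; the robot and the scene stay as the last step left them, time stands still between calls to the robot, and variables do not carry over. Pictures are saved under pics/ and viewed, about 8 in all and at most 12, crops included, and the job is handed in when it is done.

Besides the shell and the picture viewer there is one more tool, called after "Emit:" as name(argument=value, ...) on one line, values as JSON. drive_tool: Moves the arm, as the interface text tells. Its arguments: {"type":"object","properties":{"increments":{"type":"array"},"newtons":{"type":"number"}},"required":["increments"]}

```bash
mkdir -p pics
python3 - <<'E'
from rig import observe, viewer
import cv2
for n in ("top","scene"):
    m=viewer.camera_model(n); print(n,m)
    cv2.imwrite(f"pics/{n}0.png",viewer.snapshot(n)[:,:,::-1])
s=observe(); print(s)
E
```

```text
top {'intrinsics': array([[522.54300335,   0.        , 321.37281518],
       [  0.        , 522.54300335, 245.37003216],
       [  0.        ,   0.        ,   1.        ]]), 'eye': array([ 0.39821649, -0.10942065,  1.15855631]), 'orientation': array([-0.69522588,  0.71504932, -0.05406943,  0.04941594])}
scene {'intrinsics': array([[496.27312322,   0.        , 317.35111116],
       [  0.        , 496.27312322, 232.92111274],
       [  0.        ,   0.        ,   1.        ]]), 'eye': array([ 0.96620303, -0.02924607,  0.84420327]), 'orientation': array([ 0.6349965 ,  0.72872538, -0.19747966, -0.16352541])}
{'time_s': 0.1, 'joint_pos': array([-1.24740593e+00,  1.31080675e-01,  1.48917314e+00, -4.59263793e-06,
        1.52298125e+00, -8.53804567e-02]), 'qd': array([ 1.28381211e-04, -5.72540948e-04, -2.55710699e-03,  6.79760378e-04,
        1.27163967e-03, -3.29380363e-06]), 'joint_efforts': array([ 1.55126403e-03, -5.70954788e+01, -5.01940763e+01,  3.34246874e-05,
        8.15014530e-03, -5.71671990e-05]), 'tool_pos': array([ 0.23835237, -0.55005699,  0.2096508 ]), 'eef_rot': array([ 9.79185554e-01,  2.02965458e-01, -9.97742357e-05, -8.15123575e-04]), 'force': array([0.15402793, 0.14554247, 0.73665412]), 'moment': array([0.03811712, 0.0584162 , 0.00117905]), 'width': 1.0050663402786602}
```

View pics/top0.png

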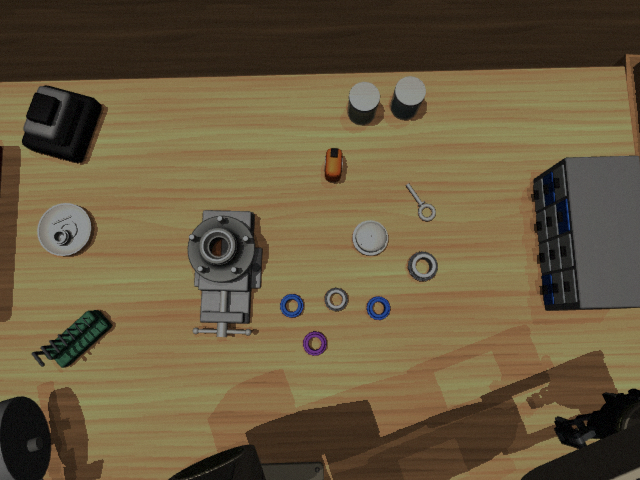

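View pics/scene0.png

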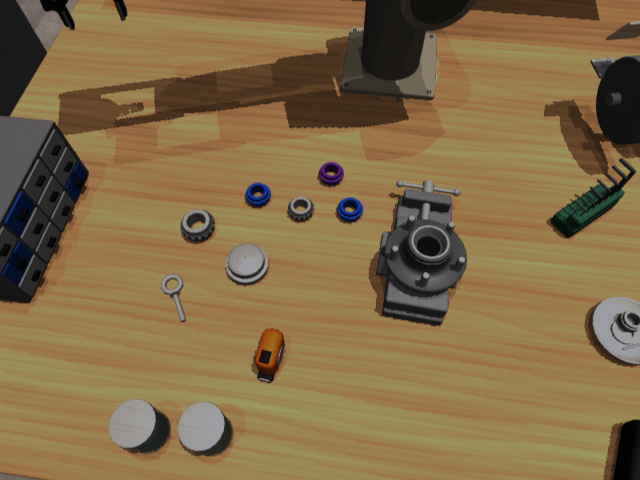

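```bash
cat > h.py <<'E'
import numpy as np, cv2
from rig import observe, viewer, order
from scipy.spatial.transform import Rotation as R
def ray(n,u,v,m=None):
    m=m or viewer.camera_model(n); K=m["intrinsics"]
    if n=="wrist":
        d=np.array([(u-K[0,2])/K[0,0],(v-K[1,2])/K[1,1]]); t=np.hypot(*d)
        c=np.r_[np.sin(t)*d/max(t,1e-9),np.cos(t)]
    else: c=np.linalg.solve(K,[u,v,1.])
    c=R.from_quat(m["orientation"]).apply(c); return np.array(m["eye"]),c/np.linalg.norm(c)
def plane(n,u,v,z,m=None):
    e,d=ray(n,u,v,m); return e+d*(z-e[2])/d[2]
def tri(a,b):
    (p,d),(q,f)=a,b; s=np.linalg.lstsq(np.c_[d,-f],q-p,rcond=None)[0]
    x,y=p+s[0]*d,q+s[1]*f; return (x+y)/2,np.linalg.norm(x-y)
def proj(n,P,m=None):
    m=m or viewer.camera_model(n); c=R.from_quat(m["orientation"]).inv().apply(np.array(P)-m["eye"]); K=m["intrinsics"]
    if n=="wrist":
        t=np.arctan2(np.hypot(c[0],c[1]),c[2]); q=c[:2]/np.hypot(c[0],c[1])*t; return K[[0,1],[0,1]]*q+K[:2,2]
    return (K@(c/c[2]))[:2]
E
python3 - <<'E'
from h import *
t=cv2.imread("pics/top0.png"); s=cv2.imread("pics/scene0.png")
def crop(i,u,v,r): return cv2.resize(i[v-r:v+r,u-r:u+r],(300,300),interpolation=cv2.INTER_CUBIC)
cv2.imwrite("pics/m1.png",np.vstack([np.hstack([crop(t,336,299,25),crop(t,218,246,50)]),np.hstack([crop(s,300,208,25),crop(s,430,245,50)])]))
print(plane("top",336.5,298.5,.026),plane("scene",300.5,206,.026),plane("top",218,246,.129),plane("scene",430,243,.129))
print(tri(ray("top",218,246),ray("scene",430,243)))
E
```

```text
[ 0.44839298 -0.14862946  0.026     ] [ 0.44966198 -0.14598944  0.026     ] [0.55445214 0.08723386 0.129     ] [0.5576986  0.08998491 0.129     ]
(array([0.5551656 , 0.0894613 , 0.12425309]), np.float64(0.002596005345636383))
```

View pics/m1.png

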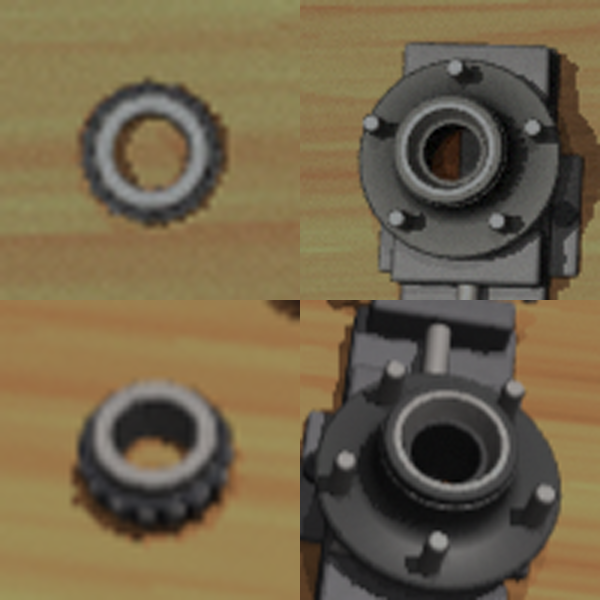

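Emit:
drive_tool(increments=[-1,25,50,10,-0.1,-1,25,50,5,-0.1,-1,25,50,5,-0.1,-1,25,50,0,-0.1,-1,25,50,0,0], newtons=40)

```text
time_s: 0.72
tool_pos: [0.363, -0.2942, 0.2261]
eef_rot: [1.0, -0.006, -0.0, -0.004]
force: [0.8, -0.1, -0.5]
width: 1.003
```

Emit:
drive_tool(increments=[-1,25,48,0,0,-1,25,48,0,0,-1,25,48,0,0,-1,10,12,0,0,-1,0,0,0,0])

```text
time_s: 1.35
tool_pos: [0.4498, -0.1294, 0.2247]
eef_rot: [1.0, -0.003, -0.001, -0.004]
force: [-0.5, -1.0, -0.8]
width: 0.999
```

Run:
```python
from h import *
s=observe(); print(s["time_s"],s["tool_pos"],R.from_quat(s["eef_rot"]).as_matrix().round(3),s["joint_pos"].round(2),s["force"])
m=viewer.camera_model("wrist"); print(m)
cv2.imwrite("pics/w1.png",viewer.snapshot("wrist")[:,:,::-1]); np.save("w1.npy",m)
print(proj("wrist",[.449,-.147,.026],m))
```

```text
1.35 [ 0.44979851 -0.12942737  0.22473799] [[ 1.    -0.007 -0.002]
 [-0.007 -1.     0.008]
 [-0.002 -0.008 -1.   ]] [-0.4  -0.23  1.82  0.01  1.57  1.18] [-0.54671853 -1.01108465 -0.80619372]
{'intrinsics': array([[371.64829954,   0.        , 322.96863316],
       [  0.        , 371.64829954, 244.19284991],
       [  0.        ,   0.        ,   1.        ]]), 'eye': array([ 0.51541106, -0.13155714,  0.38671691]), 'orientation': array([-0.698891  ,  0.70266576,  0.09769886, -0.09092382])}
[342.28321976 212.36622618]
```

View pics/w1.png

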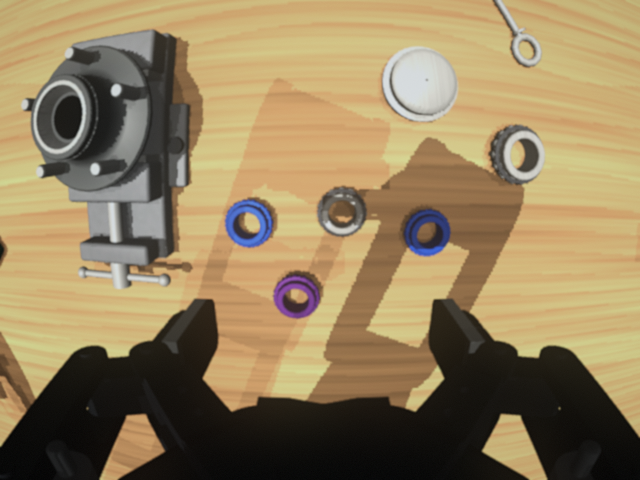

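Emit:
drive_tool(increments=[-0.15,0,-18,-50,-0.007,-0.15,0,0,-50,0,-0.15,0,0,-30,0,-0.15,0,0,-15,0,-0.15,0,0,0,0])

```text
time_s: 2.02
tool_pos: [0.4467, -0.1559, 0.0771]
eef_rot: [1.0, -0.012, -0.0, -0.003]
force: [-0.5, 0.4, 0.8]
width: 0.573
```

Run:
```python
from h import *
s=observe(); print(s["time_s"],s["tool_pos"],R.from_quat(s["eef_rot"]).as_matrix().round(3),s["force"],s["width"])
m=viewer.camera_model("wrist"); np.save("w2.npy",m)
im=viewer.snapshot("wrist")[:,:,::-1]; cv2.imwrite("pics/w2.png",im)
print(proj("wrist",[.449,-.147,.026],m), proj("wrist",s["tool_pos"],m))
cv2.imwrite("pics/w2c.png",cv2.resize(im[120:420,120:520],None,fx=2,fy=2,interpolation=cv2.INTER_CUBIC))
```

```text
2.025 [ 0.44672887 -0.15585832  0.077054  ] [[ 1.    -0.023 -0.001]
 [-0.023 -1.     0.005]
 [-0.001 -0.005 -1.   ]] [-0.49938064  0.38844123  0.79985537] 0.572826789666072
[308.07547845 252.59382435] [322.32545832 287.82777401]
```

View pics/w2c.png

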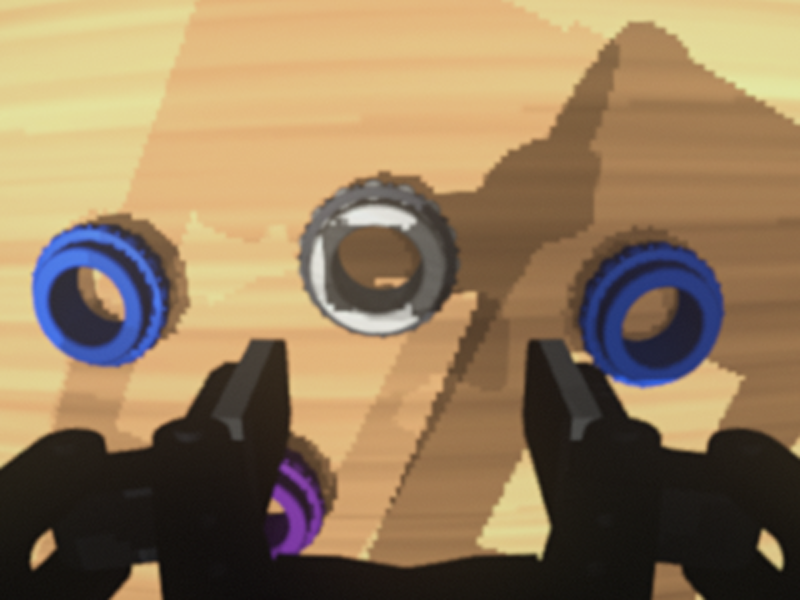

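Run:
```python
from h import *
m=np.load("w2.npy",allow_pickle=True).item(); s=observe()
print(plane("wrist",309.5,254.5,.026,m))
T=R.from_quat(s["eef_rot"]); 
for u in (263.5,382.5):
    e,d=ray("wrist",u,291,m); e=T.inv().apply(e-s["tool_pos"]); d=T.inv().apply(d)
    for w in (.0425*.573,):
        y=np.sign((e+d*.2)[1])*w; k=(y-e[1])/d[1]; print(e,e+k*d)
    for x in (-.011,0,.011): print("x",x,e+(x-e[0])/d[0]*d)
im=cv2.imread("pics/w2.png")
```

```text
[ 0.44779023 -0.14781402  0.026     ]
[ 0.06481015  0.00031307 -0.16111181] [ 0.00642496 -0.0243525  -0.02064019]
x -0.011 [-0.011      -0.0317139   0.02128333]
x 0 [ 0.         -0.02706681 -0.00518207]
x 0.011 [ 0.011      -0.02241972 -0.03164748]
[ 0.06481015  0.00031307 -0.16111181] [ 0.00713749  0.0243525  -0.02231358]
x -0.011 [-0.011       0.03191266  0.0213371 ]
x 0 [ 0.          0.02732759 -0.00513611]
x 0.011 [ 0.011       0.02274251 -0.03160932]
```

Run:
```python
from h import *
m=np.load("w2.npy",allow_pickle=True).item(); s=observe(); T=R.from_quat(s["eef_rot"])
print(m, R.from_quat(m["orientation"]).as_matrix().round(3))
for p in [(.011,-.0244,0),(.011,-.0244,-.005),(-.011,-.0244,-.005),(.011,-.0244,-.03),(-.011,-.0244,-.03)]:
    print(p,2*(proj("wrist",T.apply(p)+s["tool_pos"],m)-[120,120]))
```

```text
{'intrinsics': array([[371.64829954,   0.        , 322.96863316],
       [  0.        , 371.64829954, 244.19284991],
       [  0.        ,   0.        ,   1.        ]]), 'eye': array([ 0.51214943, -0.1586077 ,  0.23914463]), 'orientation': array([-0.69293886,  0.70865045,  0.0969903 , -0.09079184])} [[-0.023 -0.964 -0.263]
 [-1.     0.021  0.012]
 [-0.006  0.263 -0.965]]
(0.011, -0.0244, 0) [299.37014333 289.33756962]
(0.011, -0.0244, -0.005) [296.31097498 296.39753244]
(-0.011, -0.0244, -0.005) [301.0477703  385.12373636]
(0.011, -0.0244, -0.03) [278.16074722 338.58954944]
(-0.011, -0.0244, -0.03) [285.21217773 437.99749834]
```

Emit:
drive_tool(increments=[-0.3,1,8,0,0.023,-0.3,0,0,0,0,-0.3,0,0,-20,0,-0.3,0,0,-15,0,-0.3,0,0,0,0])

```text
time_s: 2.7
tool_pos: [0.4529, -0.149, 0.048]
eef_rot: [1.0, 0.002, 0.005, -0.0]
force: [0.8, -0.4, 0.8]
width: 0.649
```

Run:
```python
from h import *
s=observe(); print(s["time_s"],s["tool_pos"],R.from_quat(s["eef_rot"]).as_matrix().round(3),s["force"],s["width"])
m=viewer.camera_model("wrist"); np.save("w3.npy",m)
im=viewer.snapshot("wrist")[:,:,::-1]; cv2.imwrite("pics/w3.png",im)
sc=viewer.snapshot("scene")[:,:,::-1]
a=cv2.resize(im[160:360,220:420],(400,400),interpolation=cv2.INTER_CUBIC); b=cv2.resize(sc[140:240,250:350],(400,400),interpolation=cv2.INTER_CUBIC)
cv2.imwrite("pics/w3c.png",np.hstack([a,b]))
print(proj("wrist",[.448,-.148,.026],m))
```

```text
2.7 [ 0.45288157 -0.14903492  0.04801711] [[ 1.     0.003  0.01 ]
 [ 0.003 -1.     0.   ]
 [ 0.01  -0.    -1.   ]] [ 0.78868212 -0.36634405  0.8417582 ] 0.6486188736912247
[320.52168139 281.19052589]
```

View pics/w3c.png

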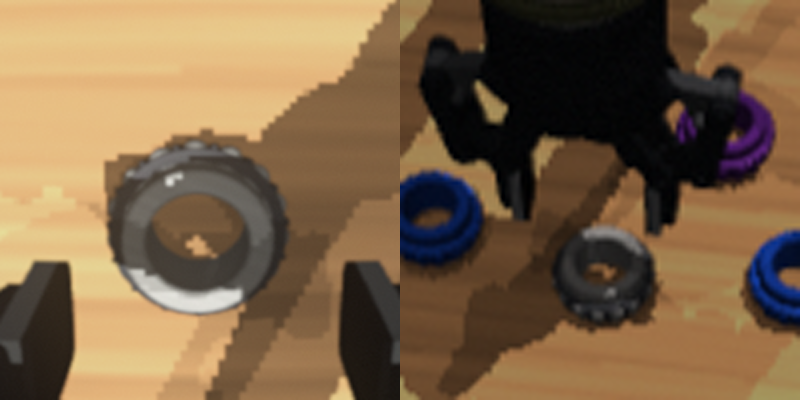

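Run:
```python
from h import *
m=np.load("w3.npy",allow_pickle=True).item(); s=observe(); print(s["tool_pos"])
# wrist tip corners: crop (72,263)/2+(220,160), (342,263)/2
for w,c in (((256,291.5),(313.75,197.5)),((391,291.5),(279.75,194.5))):
    print(tri(ray("wrist",*w,m),ray("scene",*c)), [plane("scene",*c,z) for z in (.05,.06,.07,.08)])
```

```text
[ 0.45371192 -0.14947623  0.04918281]
(array([ 0.4564907 , -0.11964115,  0.06786936]), np.float64(0.004973923921673586)) [array([ 0.44228339, -0.12036064,  0.05      ]), array([ 0.44888018, -0.1192134 ,  0.06      ]), array([ 0.45547698, -0.11806615,  0.07      ]), array([ 0.46207377, -0.11691891,  0.08      ])]
(array([ 0.46256392, -0.1783784 ,  0.07762023]), np.float64(0.005050132245424583)) [array([ 0.44405842, -0.18641838,  0.05      ]), array([ 0.45063287, -0.18443939,  0.06      ]), array([ 0.45720731, -0.18246039,  0.07      ]), array([ 0.46378176, -0.1804814 ,  0.08      ])]
```

Emit:
drive_tool(increments=[-0.3,-5,1.5,-10,0,-0.3,0,0,-10,0,-0.3,0,0,-5,0,-0.3,0,0,0,0])

```text
time_s: 3.3
tool_pos: [0.4488, -0.1481, 0.0233]
eef_rot: [1.0, 0.001, 0.006, 0.001]
force: [-0.6, -0.2, 0.3]
width: 0.651
```

Run:
```python
from h import *
s=observe(); print(s["time_s"],s["tool_pos"],R.from_quat(s["eef_rot"]).as_matrix().round(3),s["force"],s["width"])
m=viewer.camera_model("wrist"); np.save("w4.npy",m)
im=viewer.snapshot("wrist")[:,:,::-1]; cv2.imwrite("pics/w4.png",im)
sc=viewer.snapshot("scene")[:,:,::-1]
a=cv2.resize(im[160:360,220:420],(400,400),interpolation=cv2.INTER_CUBIC); b=cv2.resize(sc[140:240,250:350],(400,400),interpolation=cv2.INTER_CUBIC)
cv2.imwrite("pics/w4c.png",np.hstack([a,b]))
print(proj("wrist",[.448,-.148,.026],m))
```

```text
3.3 [ 0.44876967 -0.14811504  0.02330262] [[ 1.     0.003  0.012]
 [ 0.003 -1.    -0.001]
 [ 0.012  0.001 -1.   ]] [-0.63224209 -0.17413202  0.29701009] 0.6509177685922445
[322.12970619 291.38913845]
```

View pics/w4c.png

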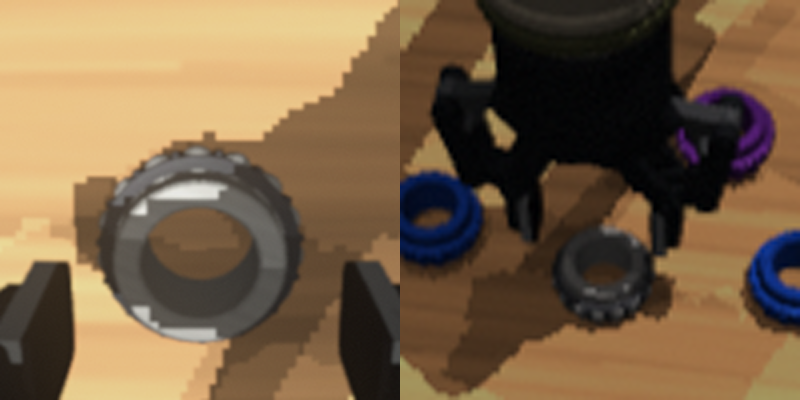

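Emit:
drive_tool(increments=[-0.3,0,0,-8,0,-0.3,-0.5,0,-7,0,-0.3,0,0,0,0,-0.3,0,0,0,0])

```text
time_s: 3.9
tool_pos: [0.449, -0.1485, 0.0081]
eef_rot: [1.0, 0.001, 0.007, 0.001]
force: [0.3, 0.2, 0.2]
width: 0.649
```

Run:
```python
from h import *
s=observe(); print(s["time_s"],s["tool_pos"],R.from_quat(s["eef_rot"]).as_matrix().round(3),s["force"],s["width"])
m=viewer.camera_model("wrist"); np.save("w5.npy",m)
im=viewer.snapshot("wrist")[:,:,::-1]; cv2.imwrite("pics/w5.png",im)
sc=viewer.snapshot("scene")[:,:,::-1]
a=cv2.resize(im[200:400,220:420],(400,400),interpolation=cv2.INTER_CUBIC); b=cv2.resize(sc[160:240,260:340],(400,400),interpolation=cv2.INTER_CUBIC)
cv2.imwrite("pics/w5c.png",np.hstack([a,b]))
```

```text
3.9 [ 0.44902093 -0.14847744  0.00813995] [[ 1.     0.003  0.014]
 [ 0.003 -1.    -0.002]
 [ 0.014  0.002 -1.   ]] [0.27606524 0.20127799 0.16266181] 0.6494799184405877
```

View pics/w5c.png

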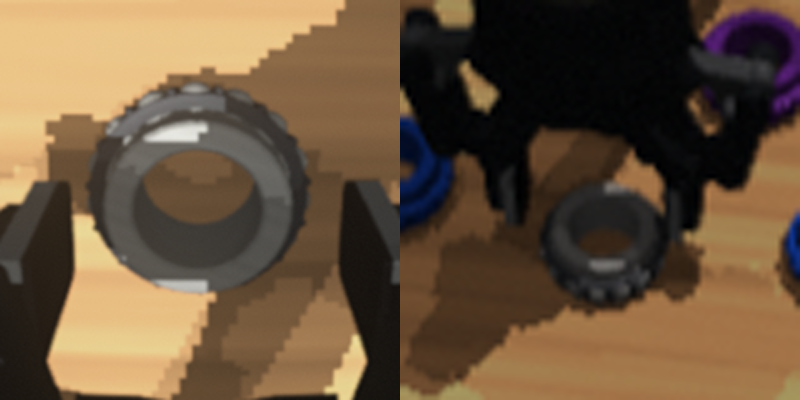

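Emit:
drive_tool(increments=[-0.12,-1,0.5,-3,0,-0.12,0,0,0,0,-0.12,0,0,-4,0,-0.12,0,0,0,0])

```text
time_s: 4.5
tool_pos: [0.4482, -0.148, 0.0011]
eef_rot: [1.0, 0.001, 0.007, 0.001]
force: [-0.3, -0.7, -0.5]
width: 0.56
```

Emit:
drive_tool(increments=[-0.12,0,0,-3,0,-0.12,0,0,0,0])

```text
time_s: 4.75
tool_pos: [0.4482, -0.148, -0.0021]
eef_rot: [1.0, 0.001, 0.007, 0.001]
force: [0.8, -0.0, 1.2]
width: 0.562
```

Emit:
drive_tool(increments=[-0.12,0,0,-3,0,-0.12,0,0,0,0])

```text
time_s: 5.0
tool_pos: [0.4487, -0.1482, -0.0049]
eef_rot: [1.0, 0.001, 0.008, 0.001]
force: [-0.6, 0.2, -0.3]
width: 0.558
```

Emit:
drive_tool(increments=[-0.12,0,0,-3,0,-0.12,0,0,0,0])

```text
time_s: 5.25
tool_pos: [0.4513, -0.1478, -0.0053]
eef_rot: [1.0, 0.001, 0.01, 0.001]
force: [-1.1, -1.7, 3.1]
width: 0.556
```

Run:
```python
from h import *
s=observe(); print(s["time_s"],s["tool_pos"],R.from_quat(s["eef_rot"]).as_matrix().round(3),s["force"],s["width"])
m=viewer.camera_model("wrist"); np.save("w6.npy",m)
im=viewer.snapshot("wrist")[:,:,::-1]; cv2.imwrite("pics/w6.png",im)
sc=viewer.snapshot("scene")[:,:,::-1]
a=cv2.resize(im[200:400,220:420],(400,400),interpolation=cv2.INTER_CUBIC); b=cv2.resize(sc[180:230,275:325],(400,400),interpolation=cv2.INTER_CUBIC)
cv2.imwrite("pics/w6c.png",np.hstack([a,b]))
```

```text
5.25 [ 0.45133788 -0.14779235 -0.00532579] [[ 1.     0.003  0.02 ]
 [ 0.003 -1.    -0.001]
 [ 0.02   0.001 -1.   ]] [-1.05439943 -1.67721832  3.13282835] 0.5559213885922676
```

View pics/w6c.png

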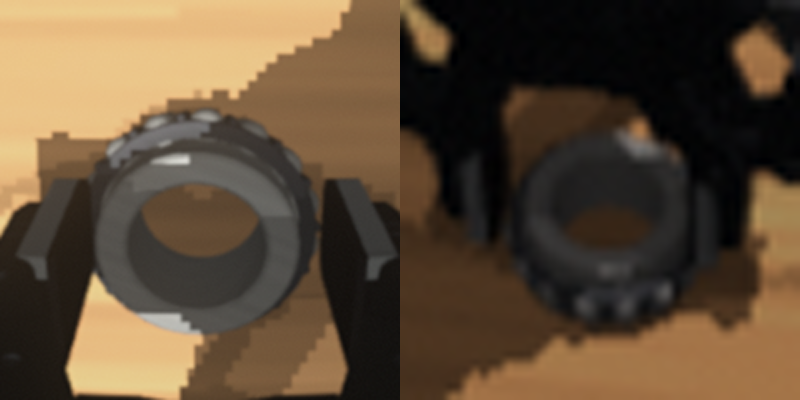

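Run:
```python
from h import *
s=observe(); print(s)
```

```text
{'time_s': 5.35, 'joint_pos': array([-4.30308704e-01,  8.39442523e-04,  2.04347043e+00,  7.43988262e-03,
        1.07859242e+00,  1.13446666e+00]), 'qd': array([-0.00055959, -0.00038506,  0.00063943,  0.00315512,  0.00064328,
       -0.00048003]), 'joint_efforts': array([-5.51886465e-01, -3.94779968e+01, -3.96435249e+01, -5.11281397e-01,
       -3.36450851e-01, -1.80423504e-02]), 'tool_pos': array([ 0.45132773, -0.14804018, -0.00540596]), 'eef_rot': array([9.99950084e-01, 1.28312088e-03, 9.86466171e-03, 9.33685341e-04]), 'force': array([0.67044336, 1.57677811, 6.56375387]), 'moment': array([0.418341  , 0.01780384, 0.02695874]), 'width': 0.5600224982958435}
```

Emit:
drive_tool(increments=[-0.12,-1.5,1,4,0,-0.12,-1.5,0.5,0,0,-0.12,0,0,0,0])

```text
time_s: 5.72
tool_pos: [0.4477, -0.1464, -0.0016]
eef_rot: [1.0, 0.001, 0.01, 0.001]
force: [0.3, -0.4, 0.4]
width: 0.561
```

Run:
```python
from h import *
s=observe(); print(s["time_s"],s["tool_pos"],s["eef_rot"],s["force"],s["moment"])
```

```text
5.725 [ 0.44768048 -0.14638386 -0.0015671 ] [9.99953509e-01 1.31044581e-03 9.50852629e-03 9.22071506e-04] [ 0.33189677 -0.394287    0.40820345] [ 0.02060227  0.02160024 -0.00328697]
```

Emit:
drive_tool(increments=[1,0,0,0,0,1,0,0,0,0,1,0,0,0,0,1,0,0,0,0], newtons=60)

```text
time_s: 6.22
tool_pos: [0.4477, -0.1465, -0.001]
eef_rot: [1.0, 0.001, 0.009, 0.001]
force: [-0.6, 0.3, 3.5]
width: 0.435
```

Run:
```python
from h import *
s=observe(); print(s["time_s"],s["tool_pos"],s["eef_rot"],s["force"],s["moment"],s["width"])
im=viewer.snapshot("wrist")[:,:,::-1]; cv2.imwrite("pics/w7.png",im)
sc=viewer.snapshot("scene")[:,:,::-1]
a=cv2.resize(im[200:400,220:420],(400,400),interpolation=cv2.INTER_CUBIC); b=cv2.resize(sc[180:230,275:325],(400,400),interpolation=cv2.INTER_CUBIC)
cv2.imwrite("pics/w7c.png",np.hstack([a,b]))
```

```text
6.225 [ 0.44765174 -0.14652269 -0.00097663] [9.99954936e-01 1.31283792e-03 9.35340490e-03 9.57403562e-04] [-0.63859748  0.27003872  3.5407209 ] [ 0.05544611  0.17802606 -0.04199467] 0.4352762390643727
```

Emit:
drive_tool(increments=[1,0,0,0,0,1,0,0,0,0])

```text
time_s: 6.58
tool_pos: [0.4477, -0.1465, -0.001]
eef_rot: [1.0, 0.001, 0.009, 0.001]
force: [-0.1, -0.3, 3.8]
width: 0.444
```

View pics/w7c.png

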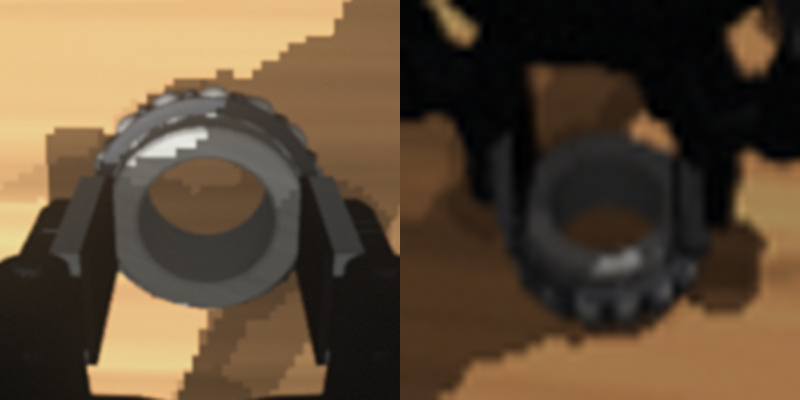

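Emit:
drive_tool(increments=[1,0,0,15,0,1,0,0,40,0,1,0,0,50,0,1,10,20,50,0,1,10,30,30,0])

```text
time_s: 7.2
tool_pos: [0.4621, -0.0947, 0.1873]
eef_rot: [1.0, -0.001, 0.005, -0.001]
force: [1.2, -1.3, -2.8]
width: 0.442
```

Run:
```python
from h import *
s=observe(); print(s["time_s"],s["tool_pos"],R.from_quat(s["eef_rot"]).as_matrix().round(3),s["force"],s["moment"],s["width"])
w1=np.load("w1.npy",allow_pickle=True).item()
rays=[]
for n,f,(u,v),r,m in (("top","top0",(218,246),30,None),("scene","scene0",(430,243),34,None),("wrist","w1",(67,117),48,w1)):
    g=cv2.cvtColor(cv2.imread(f"pics/{f}.png"),cv2.COLOR_BGR2GRAY)
    for th in (110,125,140):
        mk=np.zeros_like(g); cv2.circle(mk,(u,v),r,255,-1); b=((g>th)&(mk>0)).astype(np.uint8)
        nl,lab,st,ce=cv2.connectedComponentsWithStats(b,connectivity=8)
        c=[i for i in range(1,nl) if st[i,2]>12 and st[i,3]>12]
        for i in c:
            cs=cv2.findContours((lab==i).astype(np.uint8),cv2.RETR_EXTERNAL,cv2.CHAIN_APPROX_NONE)[0][0]
            h=cv2.convexHull(cs); e=cv2.fitEllipse(cs); print(f,th,st[i],np.round(e[0],1),np.round(e[1],1), plane(n,*e[0],.129,m).round(4))
```

```text
7.2 [ 0.46206956 -0.09470493  0.18730366] [[ 1.    -0.001  0.01 ]
 [-0.001 -1.     0.002]
 [ 0.01  -0.002 -1.   ]] [ 1.21905557 -1.27223186 -2.83661796] [-0.012362   -0.01946812 -0.0040831 ] 0.4423602364938013
top0 110 [201 230  32  32 177] [216.6 245.2] [30.1 31.3] [0.5562 0.0899 0.129 ]
top0 125 [202 230  31  31 130] [216.7 245.2] [29.6 30.5] [0.5561 0.0899 0.129 ]
scene0 110 [449 218  16  26 140] [456.8 229.1] [ 6.9 27.2] [0.5254 0.1332 0.129 ]
scene0 110 [411 225  39  34 225] [430.1 241.5] [31.9 38. ] [0.555 0.09  0.129]
scene0 125 [412 226  38  32 155] [430.1 241.5] [30.8 36.6] [0.5549 0.0901 0.129 ]
w1 110 [  19   71   70   89 2057] [ 56.  116.2] [65.4 79.8] [0.5558 0.0919 0.129 ]
w1 125 [ 19  71  36  89 798] [ 99.7 121.9] [116.7 153.9] [0.5443 0.0444 0.129 ]
w1 125 [ 33  79  54  76 916] [ 59.4 116.5] [52.4 74.8] [0.5549 0.0878 0.129 ]
w1 140 [ 19  71  36  88 762] [ 99.3 121.4] [116.9 153.1] [0.5447 0.0448 0.129 ]
w1 140 [ 33  80  54  74 797] [ 59.4 116.5] [51.5 74.2] [0.5549 0.0879 0.129 ]
```

Emit:
drive_tool(increments=[1,23,45,0,0,1,23,45,0,0,1,22,42,0,0,1,10,18,0,0,1,0,0,0,0])

```text
time_s: 7.82
tool_pos: [0.5434, 0.0609, 0.1948]
eef_rot: [1.0, -0.0, 0.009, 0.0]
force: [-0.4, -0.6, -3.1]
width: 0.436
```

Run:
```python
from h import *
s=observe(); print(s["time_s"],s["tool_pos"],R.from_quat(s["eef_rot"]).as_matrix().round(3),s["force"],s["moment"],s["joint_pos"].round(2))
```

```text
7.825 [0.54340821 0.06092797 0.19480768] [[ 1.    -0.     0.018]
 [-0.    -1.    -0.   ]
 [ 0.018  0.    -1.   ]] [-0.40679363 -0.58339956 -3.09012493] [-0.00485274  0.03662139 -0.03872339] [ 0.02 -0.02  1.68 -0.    1.47  1.59]
```

Emit:
drive_tool(increments=[1,6,15,0,0,1,6,14,0,0,1,0,0,0,0,1,0,0,-15,0,1,0,0,-15,0])

```text
time_s: 8.45
tool_pos: [0.556, 0.0891, 0.1642]
eef_rot: [1.0, -0.002, 0.01, 0.001]
force: [-0.0, 0.4, -2.5]
width: 0.437
```

Emit:
drive_tool(increments=[1,0,0,-8,0,1,0,0,0,0,1,0,0,0,0])

```text
time_s: 8.82
tool_pos: [0.554, 0.0881, 0.1525]
eef_rot: [1.0, -0.002, 0.007, 0.001]
force: [0.3, -0.4, -2.7]
width: 0.436
```

Run:
```python
from h import *
s=observe(); print(s["time_s"],s["tool_pos"],R.from_quat(s["eef_rot"]).as_matrix().round(3),s["force"],s["moment"])
im=viewer.snapshot("wrist")[:,:,::-1]; cv2.imwrite("pics/w8.png",im)
sc=viewer.snapshot("scene")[:,:,::-1]
a=cv2.resize(im[150:450,170:470],(400,400),interpolation=cv2.INTER_CUBIC); b=cv2.resize(sc[185:285,380:480],(400,400),interpolation=cv2.INTER_CUBIC)
cv2.imwrite("pics/w8c.png",np.hstack([a,b]))
```

```text
8.825 [0.55401778 0.08812735 0.15254134] [[ 1.    -0.004  0.014]
 [-0.004 -1.    -0.002]
 [ 0.014  0.002 -1.   ]] [ 0.29566245 -0.36435406 -2.66396781] [-0.03827365 -0.00720829 -0.01835315]
```

View pics/w8c.png

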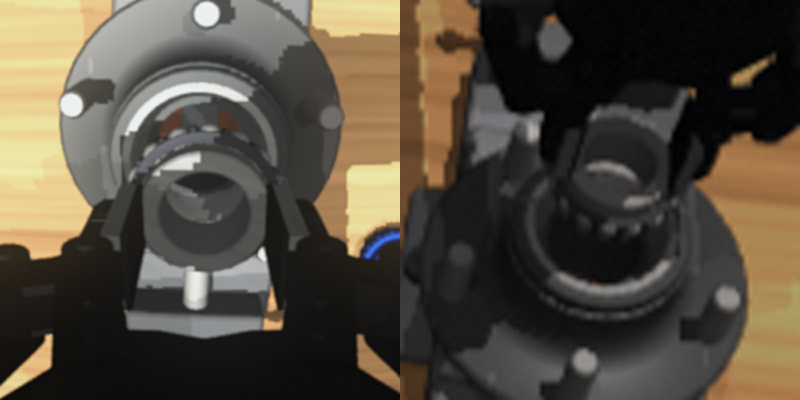

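Run:
```python
from h import *
print(proj("scene",[.5543,.0881,.1795]),proj("scene",[.5555,.09,.129]))
print(plane("scene",435.0,226.3,.1795), plane("scene",430.1,241.5,.129))
m=viewer.camera_model("wrist"); print(plane("wrist",323,306,.1795,m))
# mouth ring bright in wrist8: print ellipse fit pts
g=cv2.cvtColor(cv2.imread("pics/w8.png"),cv2.COLOR_BGR2GRAY)
for z in(.124,.129,.134): print(z,[plane("wrist",*p,z,m).round(4) for p in ((170+205*.75,150+85*.75),(170+122*.75,150+140*.75),(170+285*.75,150+140*.75))])
```

```text
[434.85353974 225.38284856] [430.04830394 241.83165112]
[0.55592887 0.08836396 0.1795    ] [0.55486657 0.09006575 0.129     ]
[0.55660882 0.08793028 0.1795    ]
0.124 [array([0.5843, 0.0874, 0.124 ]), array([0.562 , 0.1212, 0.124 ]), array([0.5617, 0.0549, 0.124 ])]
0.129 [array([0.5852, 0.0874, 0.129 ]), array([0.5634, 0.1203, 0.129 ]), array([0.5631, 0.0558, 0.129 ])]
0.134 [array([0.586 , 0.0874, 0.134 ]), array([0.5649, 0.1195, 0.134 ]), array([0.5646, 0.0566, 0.134 ])]
```

Emit:
drive_tool(increments=[1,-1,1,-9,0,1,0,0,-6,0,1,0,0,0,0])

```text
time_s: 9.3
tool_pos: [0.5535, 0.0894, 0.1375]
eef_rot: [1.0, -0.002, 0.008, 0.001]
force: [-0.0, 0.1, -2.7]
width: 0.443
```

Emit:
drive_tool(increments=[1,0,0,-3,0,1,0,0,-3,0,1,0,0,0,0])

```text
time_s: 9.68
tool_pos: [0.5536, 0.0894, 0.1312]
eef_rot: [1.0, -0.002, 0.008, 0.001]
force: [0.3, -0.1, -3.0]
width: 0.437
```

Emit:
drive_tool(increments=[1,0,0,-3,0,1,0,0,0,0])

```text
time_s: 9.93
tool_pos: [0.5537, 0.0894, 0.1281]
eef_rot: [1.0, -0.002, 0.008, 0.001]
force: [-1.0, -0.3, -3.3]
width: 0.436
```

Emit:
drive_tool(increments=[1,-0.5,0,-3,0,1,0,0,0,0])

```text
time_s: 10.18
tool_pos: [0.5532, 0.0894, 0.1249]
eef_rot: [1.0, -0.002, 0.008, 0.001]
force: [-0.1, 0.5, -2.8]
width: 0.436
```

Emit:
drive_tool(increments=[1,0,0,-2.5,0,1,0,0,0,0])

```text
time_s: 10.42
tool_pos: [0.5533, 0.0894, 0.1223]
eef_rot: [1.0, -0.002, 0.008, 0.001]
force: [0.8, 0.3, -3.4]
width: 0.438
```

Emit:
drive_tool(increments=[1,0,0,-2.5,0,1,0,0,0,0])

```text
time_s: 10.68
tool_pos: [0.5536, 0.0894, 0.1199]
eef_rot: [1.0, -0.002, 0.009, 0.001]
force: [0.3, -0.3, -2.8]
width: 0.44
```

Emit:
drive_tool(increments=[1,0,0,-2,0,1,0,0,0,0])

```text
time_s: 10.92
tool_pos: [0.554, 0.0895, 0.1181]
eef_rot: [1.0, -0.002, 0.009, 0.001]
force: [0.7, -0.0, -2.5]
width: 0.433
```

Emit:
drive_tool(increments=[1,0,0,-2,0,1,0,0,0,0])

```text
time_s: 11.18
tool_pos: [0.5544, 0.0896, 0.1162]
eef_rot: [1.0, -0.002, 0.01, 0.001]
force: [0.8, 1.1, -3.2]
width: 0.438
```

Emit:
drive_tool(increments=[1,0,0,-1.5,0,1,0,0,0,0])

```text
time_s: 11.42
tool_pos: [0.5548, 0.0896, 0.1149]
eef_rot: [1.0, -0.002, 0.01, 0.0]
force: [2.7, 1.6, -2.0]
width: 0.44
```

Emit:
drive_tool(increments=[1,0.5,0.5,-1,0,1,0,0,0,0])

```text
time_s: 11.68
tool_pos: [0.555, 0.09, 0.1137]
eef_rot: [1.0, -0.002, 0.01, 0.001]
force: [2.1, -0.9, -2.7]
width: 0.439
```

Emit:
drive_tool(increments=[1,0.3,0.3,-1,0,1,0,0,0,0])

```text
time_s: 11.92
tool_pos: [0.5553, 0.0902, 0.1125]
eef_rot: [1.0, -0.002, 0.01, 0.001]
force: [0.7, -0.5, -1.5]
width: 0.441
```

Emit:
drive_tool(increments=[1,0,0,-1,0,1,0,0,0,0])

```text
time_s: 12.18
tool_pos: [0.5556, 0.0901, 0.1117]
eef_rot: [1.0, -0.002, 0.01, 0.001]
force: [0.9, -0.7, -1.1]
width: 0.435
```

Emit:
drive_tool(increments=[1,0,0,-1,0,1,0,0,0,0])

```text
time_s: 12.42
tool_pos: [0.5559, 0.0902, 0.1114]
eef_rot: [1.0, -0.002, 0.01, 0.001]
force: [-0.4, -0.1, -1.9]
width: 0.437
```

Emit:
drive_tool(increments=[1,0,0,-1,0,1,0,0,0,0])

```text
time_s: 12.68
tool_pos: [0.5561, 0.0902, 0.1114]
eef_rot: [1.0, -0.002, 0.011, 0.001]
force: [-1.7, -0.5, 0.3]
width: 0.442
```

Emit:
drive_tool(increments=[1,-0.8,0,-1.5,0,1,-0.3,0,-1,0])

```text
time_s: 12.92
tool_pos: [0.5565, 0.0902, 0.1112]
eef_rot: [1.0, -0.002, 0.012, 0.001]
force: [-2.7, -0.8, 6.5]
width: 0.436
```

Emit:
drive_tool(increments=[1,-0.5,0,-1.5,0,1,-0.3,0,-1.5,0])

```text
time_s: 13.18
tool_pos: [0.557, 0.0903, 0.1111]
eef_rot: [1.0, -0.002, 0.014, 0.001]
force: [-5.6, -1.0, 11.6]
width: 0.437
```

Run:
```python
from h import *
s=observe(); print(s["time_s"],s["tool_pos"],R.from_quat(s["eef_rot"]).as_matrix().round(3),s["force"],s["moment"],s["width"])
```

```text
13.175 [0.55700112 0.09026209 0.11107312] [[ 1.    -0.004  0.028]
 [-0.004 -1.    -0.001]
 [ 0.028  0.001 -1.   ]] [-5.55091099 -1.02981688 11.64614021] [-0.22853389  0.77238944  0.0231735 ] 0.4372712933388001
```

Emit:
drive_tool(increments=[1,-1.5,0,-1.2,0,1,-1.5,0,-1.2,0])

```text
time_s: 13.42
tool_pos: [0.5559, 0.0902, 0.1112]
eef_rot: [1.0, -0.002, 0.016, 0.001]
force: [1.5, -0.3, 5.2]
width: 0.439
```

Run:
```python
from h import *
s=observe(); print(s["time_s"],s["tool_pos"],R.from_quat(s["eef_rot"]).as_matrix().round(3),s["force"],s["moment"],s["width"])
```

```text
13.425 [0.55585654 0.09022821 0.11119014] [[ 0.999 -0.004  0.033]
 [-0.004 -1.    -0.001]
 [ 0.033  0.001 -0.999]] [ 1.5415903  -0.31972581  5.15831128] [-0.17048717 -0.25943125 -0.01977692] 0.43859469771069465
```

Emit:
drive_tool(increments=[1,-0.8,0,-1.6,0,1,-0.8,0,-1.6,0.08,1,-0.8,0,-1.6,0.08])

```text
time_s: 13.8
tool_pos: [0.5569, 0.0903, 0.1111]
eef_rot: [0.997, 0.08, 0.021, -0.001]
force: [-2.4, -0.7, 10.4]
width: 0.436
```

Run:
```python
from h import *
s=observe(); print(s["time_s"],s["tool_pos"],R.from_quat(s["eef_rot"]).as_matrix().round(3),s["force"],s["moment"],s["joint_pos"].round(3))
```

```text
13.8 [0.55685447 0.0902543  0.11107858] [[ 0.986  0.159  0.041]
 [ 0.159 -0.987  0.005]
 [ 0.041  0.002 -0.999]] [-2.42266006 -0.66136287 10.36842961] [-0.17291093  0.50023797 -0.0577112 ] [0.068 0.061 1.747 0.002 1.292 1.479]
```

Emit:
drive_tool(increments=[1,-1.2,0,-1.8,0.18,1,-1.2,0,-1.8,0.18])

```text
time_s: 14.05
tool_pos: [0.5568, 0.0904, 0.1111]
eef_rot: [0.965, 0.262, 0.023, -0.004]
force: [-1.6, -1.0, 10.2]
width: 0.437
```

Run:
```python
from h import *
s=observe(); print(s["time_s"],s["tool_pos"],R.from_quat(s["eef_rot"]).as_matrix().round(3),s["force"],s["moment"],s["joint_pos"].round(3))
```

```text
14.05 [0.55679149 0.09037828 0.11107801] [[ 0.861  0.506  0.042]
 [ 0.506 -0.862  0.02 ]
 [ 0.047  0.004 -0.999]] [-1.5956225  -1.03247452 10.20133212] [-0.12028836  0.31076542  0.04753789] [0.058 0.057 1.752 0.018 1.289 1.093]
```

Emit:
drive_tool(increments=[1,-1.3,0,-1.8,-0.18,1,-1.3,0,-1.8,-0.18,1,-1.3,0,-1.8,-0.18])

```text
time_s: 14.42
tool_pos: [0.5568, 0.0903, 0.1111]
eef_rot: [1.0, -0.008, 0.028, 0.003]
force: [-0.7, -0.8, 9.1]
width: 0.436
```

Emit:
drive_tool(increments=[1,-1.3,0,-1.8,-0.18,1,-1.3,0,-1.8,-0.18,1,-1.3,0,-1.8,-0.17])

```text
time_s: 14.8
tool_pos: [0.5569, 0.09, 0.1111]
eef_rot: [0.96, -0.278, 0.031, 0.01]
force: [-1.2, -1.9, 9.6]
width: 0.431
```

Run:
```python
from h import *
s=observe(); M=R.from_quat(s["eef_rot"]).as_matrix(); print(s["time_s"],s["tool_pos"],M.round(3),np.arctan2(M[1,0],M[0,0]),s["force"],s["moment"],s["joint_pos"].round(3))
```

```text
14.8 [0.55691833 0.09003905 0.11106086] [[ 0.843 -0.535  0.054]
 [-0.534 -0.845 -0.036]
 [ 0.065  0.002 -0.998]] -0.564130989447766 [-1.19489257 -1.94023827  9.57705637] [-0.32431304  0.25870393  0.02124302] [ 0.098  0.055  1.754 -0.043  1.281  2.244]
```

Emit:
drive_tool(increments=[1,-1.3,0,-2,0.18,1,-1.3,0,-2,0.18,1,-1.3,0,-2,0.18,1,-1.3,0,-2,0])

```text
time_s: 15.3
tool_pos: [0.5575, 0.0901, 0.111]
eef_rot: [0.999, -0.007, 0.04, -0.0]
force: [-2.0, -0.3, 11.3]
width: 0.437
```

Run:
```python
from h import *
s=observe(); M=R.from_quat(s["eef_rot"]).as_matrix(); print(s["time_s"],s["tool_pos"],M.round(3),np.arctan2(M[1,0],M[0,0]),s["force"],s["moment"],s["joint_pos"].round(3))
sc=viewer.snapshot("scene")[:,:,::-1]; cv2.imwrite("pics/s9.png",sc)
```

```text
15.3 [0.5574559  0.09012041 0.11102591] [[ 0.997 -0.014  0.079]
 [-0.014 -1.    -0.   ]
 [ 0.079 -0.001 -0.997]] -0.014351060832311543 [-1.95156073 -0.30721011 11.28034866] [-0.11868802  0.3361542   0.0302518 ] [ 0.074  0.025  1.786 -0.007  1.251  1.661]
```

Emit:
drive_tool(increments=[1,-0.7,0,-1,0,-0.4,0,0,-0.4,0,-0.4,0,0,0,0,-0.4,0,0,0,0])

```text
time_s: 15.85
tool_pos: [0.5568, 0.0903, 0.1098]
eef_rot: [0.999, -0.008, 0.04, -0.0]
force: [0.0, -0.3, 0.4]
width: 0.698
```

Emit:
drive_tool(increments=[-0.4,0,0,10,0,-0.4,0,0,30,0,-0.4,0,0,50,0,-0.4,-20,0,50,0,-0.4,-20,0,20,0])

```text
time_s: 16.48
tool_pos: [0.5138, 0.09, 0.2736]
eef_rot: [0.999, -0.008, 0.037, -0.0]
force: [0.3, 1.0, -0.1]
width: 0.699
```

Emit:
drive_tool(increments=[-0.4,-40,-40,0,0,-0.4,-40,-40,0,0,-0.4,-20,-40,0,0,-0.4,0,-20,0,0,-0.4,0,0,0,0])

```text
time_s: 17.1
tool_pos: [0.4115, -0.0528, 0.2816]
eef_rot: [0.999, -0.007, 0.044, 0.001]
force: [0.3, 0.1, 0.0]
width: 0.701
```

Run:
```python
from h import *
s=observe(); print(s["time_s"],s["tool_pos"],s["force"],s["width"])
m=viewer.camera_model("wrist"); np.save("w10.npy",m)
w=viewer.snapshot("wrist")[:,:,::-1]; cv2.imwrite("pics/w10.png",w)
t=viewer.snapshot("top")[:,:,::-1]; sc=viewer.snapshot("scene")[:,:,::-1]
cv2.imwrite("pics/t10.png",t); cv2.imwrite("pics/s10.png",sc)
p=proj("wrist",[.556,.09,.13],m); print(p)
u,v=np.clip(p.astype(int),60,[580,420]); cr=lambda i,u,v,r:cv2.resize(i[v-r:v+r,u-r:u+r],(400,400),interpolation=cv2.INTER_CUBIC)
print(u,v)
top=np.hstack([cr(t,217,245,25),cr(sc,430,240,25)]); bot=np.hstack([cv2.resize(w,(267,200)),cv2.resize(t,(267,200)),cv2.resize(sc,(266,200))])
cv2.imwrite("pics/m10.png",np.vstack([top,bot]))
```

```text
17.1 [ 0.41147085 -0.05277992  0.28164724] [0.26000024 0.11435333 0.02842551] 0.7014324362052017
[164.37220292  84.02478622]
164 84
```

View pics/m10.png

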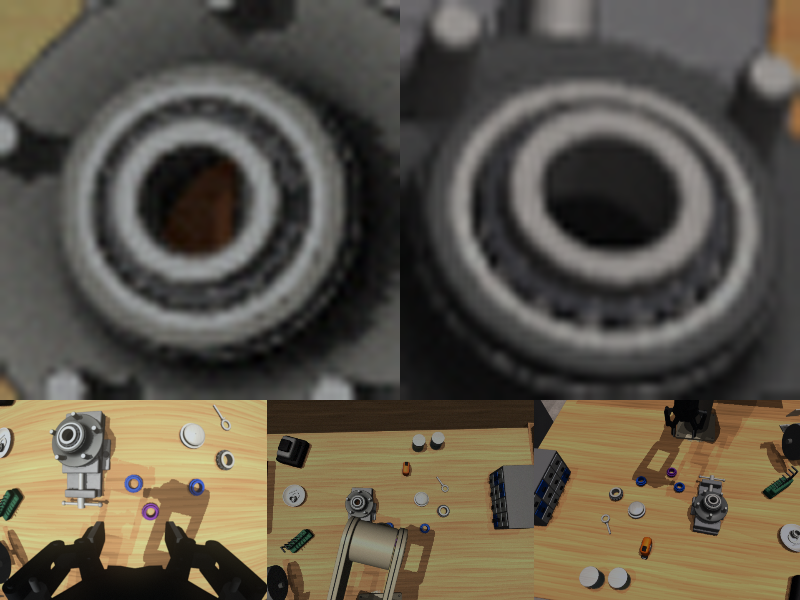

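```bash
python3 -c "
from rig import order; print(order.sign_off())"
```

```text
the job is handed in; nothing more can be done
None
```

The small steel bearing is seated in the hub cup, and I handed the job in at about 17.3 s of the 58 s.

- **Grip:** I took the bearing by its rim and carried it to the hub without dropping it. On the way down to grip it, the fingertips touched the cage once, at about 6.6 N.
- **Seating:** I lowered it in small steps and nudged it sideways by the wrist force. It came to a firm stop with the tool at z ≈ 0.111 m, which puts the hub face at about 0.129 m.
- **Push and rocking:** While the ring turned, the wrist read 9 to 11.5 N. Adding back the bearing's weight of about 2.8 N, that is roughly 12 to 14 N on the cup. The ring went from about +30° to −32° and back to centre, with turning resistance no more than about 0.06 N m.
- **Last checks:** The final pictures show the ring and mouth concentric, the cage down inside the cup, and the other bench items apparently where they were. The arm was clear with about 0 N on it.

Some things disagreed or were not fully checked:

- **Fingertip position:** The tips were really about 24 to 30 mm behind the stated tool point. I set the grip height by touch and camera instead.
- **Opening reading:** It showed about 37 mm on the 41 mm rim.
- **Tool tilt:** The tool leaned by about 4.5° while pressing. The tool height stayed constant, so the bearing did not lift.
- **Rim height:** From the last picture I could only estimate it at 5 to 9 mm above the face. That fits a fully seated bearing but is not a precise check.
- **Roller angle:** I could not measure how far the rollers turned on the ring.

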